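Lay finished turnings on their full-size drawings

TASK

Four finished turnings - a ball finial, a bobbin leg, a tapered leg and a gallery spindle - are to be checked against their full-size drawings. Lay each one on its own drawing, covering the silhouette squarely and the right way round (square block on square block, toe on toe), then let go and leave all four lying there. Leave the wax tin and the calipers where they are.

Things in the scene. Friction and masses are not known exactly. Their poses are not given: they have to be found in the camera images.
- finial: Loose beech turning lying on its side, 105 mm long, 105 g: ball finial: a 50 mm square plinth 30 mm long (centre x = -37.5 mm), a thin neck with one small collar, and a single 50 mm ball at the toe. Origin on its axis at mid-length, 25 mm above what it lies on; x along the axis towards the toe. Any face of the square may be up.
- bobbin: Loose beech turning lying on its side, 124 mm long, 105 g: bobbin leg: a 42 mm square block 40 mm long (centre x = -42 mm), then a row of three equal round bobbins 42 mm in diameter, the last one being the toe. Origin on its axis at mid-length, 21 mm above what it lies on; x along the axis towards the toe. Any face of the square may be up.
- taper: Loose beech turning lying on its side, 142 mm long, 125 g: tapered leg: a 44 mm square block 62 mm long (centre x = -40 mm), a small bead, then a plain straight cone from 38 mm down to 22 mm in diameter at the toe. Origin on its axis at mid-length, 22 mm above what it lies on; x along the axis towards the toe. Any face of the square may be up.
- spindle: Loose beech turning lying on its side, 160 mm long, 115 g: gallery spindle: a 40 mm square block 48 mm long (centre x = -56 mm), a slim vase with rings, up to 38 mm thick, and a second 40 mm square, only 22 mm long, at the toe. Origin on its axis at mid-length, 20 mm above what it lies on; x along the axis towards the toe. Any face of the square may be up.
- drawing_finial: Fixed plywood board on the bench, 200 x 96 mm (x, y), 9 mm thick: white paper with the full-size dark silhouette of the ball finial and an empty title strip across the +x end. Origin at the centre of its underside; the silhouette lies along x, mid-length at x = -18 mm, y = 0, square block to -x, toe to +x.
- drawing_bobbin: Fixed plywood board on the bench, 200 x 96 mm (x, y), 9 mm thick: white paper with the full-size dark silhouette of the bobbin leg and an empty title strip across the +x end. Origin at the centre of its underside; the silhouette lies along x, mid-length at x = -18 mm, y = 0, square block to -x, toe to +x.
- drawing_taper: Fixed plywood board on the bench, 200 x 96 mm (x, y), 9 mm thick: white paper with the full-size dark silhouette of the tapered leg and an empty title strip across the +x end. Origin at the centre of its underside; the silhouette lies along x, mid-length at x = -18 mm, y = 0, square block to -x, toe to +x.
- drawing_spindle: Fixed plywood board on the bench, 200 x 96 mm (x, y), 9 mm thick: white paper with the full-size dark silhouette of the gallery spindle and an empty title strip across the +x end. Origin at the centre of its underside; the silhouette lies along x, mid-length at x = -18 mm, y = 0, long square block to -x, toe to +x.
- wax_tin: Bystander: round steel tin of paste wax with a brass-coloured lid, 86 mm in diameter, 36 mm high, beyond the drawings; origin at the centre of its underside. Stays where it is.
- calipers: Bystander: steel outside calipers with two bowed legs, lying flat beyond the drawings, about 165 x 90 mm, 4 to 8 mm high; origin amid the legs on the bench, x from joint to tips. Stays where it is.
Things that resemble listed ones, but are neither listed nor needed, are in the scene too. Leave any orange or purple look-alike of the bobbin alone.

How it is judged (in metres and radians):
At the end, for the whole second after the job is handed in: Each turning lies flat on its own drawing, within 12 mm along and across and 0.2 rad of its silhouette, toe on the drawn toe; all are let go and at rest; the wax tin and the calipers have stayed within 25 mm of where they were (x of finial in the frame of drawing_finial between -0.03 and -0.006 m and y of finial in the frame of drawing_finial between -0.012 and 0.012 m and z of finial in the frame of drawing_finial between 0.029 and 0.039 m and x of drawing_finial in the frame of finial above 0 m and angle between the x axis of finial and the x axis of drawing_finial, either way round below 0.2 rad and linear speed of each of finial, bobbin, taper, spindle below 0.02 m/s and angular speed of each of finial, bobbin, taper, spindle below 0.2 rad/s and x of bobbin in the frame of drawing_bobbin between -0.03 and -0.006 m and y of bobbin in the frame of drawing_bobbin between -0.012 and 0.012 m and z of bobbin in the frame of drawing_bobbin between 0.025 and 0.035 m and x of drawing_bobbin in the frame of bobbin above 0 m and angle between the x axis of bobbin and the x axis of drawing_bobbin, either way round below 0.2 rad and x of taper in the frame of drawing_taper between -0.03 and -0.006 m and y of taper in the frame of drawing_taper between -0.012 and 0.012 m and z of taper in the frame of drawing_taper between 0.026 and 0.036 m and x of drawing_taper in the frame of taper above 0 m and angle between the x axis of taper and the x axis of drawing_taper, either way round below 0.2 rad and x of spindle in the frame of drawing_spindle between -0.03 and -0.006 m and y of spindle in the frame of drawing_spindle between -0.012 and 0.012 m and z of spindle in the frame of drawing_spindle between 0.024 and 0.034 m and x of drawing_spindle in the frame of spindle above 0 m and angle between the x axis of spindle and the x axis of drawing_spindle, either way round below 0.2 rad and distance of each of wax_tin, calipers from where it was at the start of the episode below 0.025 m); the robot touches nothing.
It fails at once if the wax tin disturbed: pushed away by more than 25 mm (distance of wax_tin from where it was at the start of the episode above 0.025 m).
It fails at once if the calipers disturbed: pushed away by more than 25 mm (distance of calipers from where it was at the start of the episode above 0.025 m).
It also fails if it takes over 128 s, if anything falls off the work surface, if the arm or the gripper's body presses on something with over 40 N, if the wrist force passes 120 N, or if a joint passes its speed limit or range.

ROBOT

A 7-joint arm with a two-finger parallel gripper is mounted at the origin on the work surface. World frame = base frame: x ahead of the robot, y to its left, z up, the work surface at z = 0. Lengths are in mm, angles in rad, forces in N, time in s.
With the tool pointing down it reaches from about 425 to 950 mm from the base axis. Payload 16.7 kg.
Tool frame: the origin (TCP) lies on the centre line of the jaws, within the pads' length; the fingertips stand 11 mm ahead of it and the grasp point (between the pads) lies 8 mm behind it; z points along the fingers, y is the line along which they close (so a half turn about z gives the same grasp; the last joint's range is limited). The gripper opens to 94 mm and grips with 3 to 60 N. Pads are 16 mm wide; open, the fingers measure 119 mm over their backs; the gripper's body (75 mm by 177 mm) begins 78 mm behind the grasp point.
Start: joints at [1.153, 0.426, 0.074, 1.606, -0.034, 1.111, -0.067], TCP at [179.233, -650.731, 216.467] pointing down, gripper open.
Joint ranges: [-2.85, 2.85], [-0.5, 2.14], [-1.23, 1.37], [0.21, 2.46], [-1.02, 4.16], [0.16, 2.05], [-2.73, 2.73]. Speed limits (rad/s): [1.89, 1.89, 2.39, 2.39, 3.01, 3.01, 3.01].

INTERFACE

Orientations are given as [roll, pitch, yaw] about the fixed x, y, z axes, in that order (R = Rz(yaw) Ry(pitch) Rx(roll)).
In Python, from workcell import * gives the robot as it stands.
- The arm moves only by the tool play_rows, never from a script. Its argument "steps" is a list of rows, each an object with "dp": the shift along the tool's x, y, z scaled (see below), a list of three; "angular": the turn, a rotation vector about the tool's x, y, z scaled (see below), a list of three; "claw": the finger opening in mm, from 0 to 94. In form: [{"dp": [tx, ty, tz], "angular": [ax, ay, az], "claw": claw}, ...]. A call has exactly 8 rows; each row is the pose to reach, as a shift and turn from the pose commanded when the call began, along the tool's axes at that moment; what a row does not reach only later rows make up. The controller multiplies each number of a shift by 250 mm and each number of a turn by 0.5 rad. A row lasts 1/8 s, in which the tool goes at most 62.5 mm and 10.7 degrees, less where a joint would pass 70% of its speed; a pose out of reach is approached as far as the arm can. A call with a number of a shift or a turn outside -1 to 1 is refused whole. A call with a gripper value outside its range is refused whole. The fingers move at their own pace and stop on an object; the grip force is fixed at half the most. Time passes only in rows, so rows that repeat a pose let the fingers close, or fill a call up. It gives the time, the measured TCP pose, the force, the opening and the grip force at its end, in the units of the state.
- get_state(): the state, without advancing time (a new reading comes with each control period).
- grab_frame(name): name is "scene" or "top"; returns a dict with "color" (384x512x3 uint8, red, green, blue), "camera_matrix" (3x3 intrinsics, pixels), "R" (3x3) and "t" (3): a world point X has camera coordinates R X + t. Camera axes: x right, y down, z forward; pixel columns grow to the right and rows downward; lengths in mm; the calibration is good to about 2 mm. A picture is of the moment at which its call begins. There is no depth.
- sign_off(): hands the job in; it is judged then, once.
The state is a dict: "time_s": time; "joint_pos": joint angles; "qvel": joint speeds; "effort": joint torques, N m; "tcp_pos": TCP position; "tcp_rot": TCP orientation; "ft_force": force on the tool from outside, world axes, zero at the start; "wrist_torque": the same for the moment, N m; "gripper_width": opening from 0.0 (shut) to 1.0 (fully open); "grip_force": force on a finger pad.
Only numpy, scipy, OpenCV 4.12 (cv2) and the standard library are available. Lean on these libraries where they do the work, as an engineer would, in place of code of your own. Each camera call takes 0.05 s, during which the arm holds its last target. There are 200 camera calls.

## Working session

There is one attempt and no reset: what is moved stays moved. The work goes in short steps, Python scripts to look and compute and a tool call to move; the robot and the scene stay as the last step left them, time stands still between calls to the robot, and variables do not carry over. Pictures are saved under pics/ and viewed, at most 14 in all, crops included, and the job is handed in when it is done.

Besides the shell and the picture viewer there is one more tool, called as a command line: name --argument value ..., lists and objects as JSON in quotes. play_rows: Moves the arm, as the interface text tells. Its arguments: {"type":"object","properties":{"steps":{"type":"array"}},"required":["steps"]}

```bash
mkdir -p pics; python3 - <<'E'
from workcell import *
import cv2,numpy as np
for n in("scene","top"):
    f=grab_frame(n); np.savez(f"{n}0.npz",**{k:np.array(v) for k,v in f.items()})
    cv2.imwrite(f"pics/{n}0.png",cv2.resize(f["color"][...,::-1],(800,600),interpolation=cv2.INTER_CUBIC))
    R,t=np.array(f["R"]),np.array(f["t"]); print(n,-R.T@t,R.round(2).tolist(),np.array(f["camera_matrix"]).tolist())
print(get_state())
E
```

```text
scene [1655.08375982  265.46843412  988.99399813] [[-0.2, 0.98, -0.01], [0.61, 0.11, -0.79], [-0.77, -0.16, -0.62]] [[476.97687902931995, 0.0, 247.4743297957291], [0.0, 476.97687902931995, 192.71783332695847], [0.0, 0.0, 1.0]]
top [ 347.56900819    6.40757445 1312.96571278] [[0.0, -1.0, 0.0], [-0.99, -0.0, -0.13], [0.13, -0.0, -0.99]] [[394.18867026117744, 0.0, 255.55412994154847], [0.0, 394.18867026117744, 188.68024222992773], [0.0, 0.0, 1.0]]
{'time_s': 0.1, 'joint_pos': array([ 1.15254658,  0.42663521,  0.07386281,  1.60653458, -0.03412637,
        1.11079895, -0.06709792]), 'qvel': array([-0.00214732, -0.00165918,  0.00088111, -0.00229963,  0.00063169,
       -0.00024594, -0.00025104]), 'effort': array([ 9.72246286e-03, -9.37463379e+01,  3.67772631e+00, -4.55044198e+01,
       -4.84990887e-02,  1.68655539e-02,  1.13537701e-04]), 'tcp_pos': array([ 179.10612688, -650.41107029,  215.87248309]), 'tcp_rot': array([-3.14047729e+00,  5.60870423e-05,  2.68699834e-01]), 'ft_force': array([ 0.13532367,  0.38659275, -0.0353581 ]), 'wrist_torque': array([ 0.01592686,  0.00486574, -0.00154851]), 'grip_force': 0.0, 'gripper_width': 1.0016915604761962}
```

View pics/scene0.png

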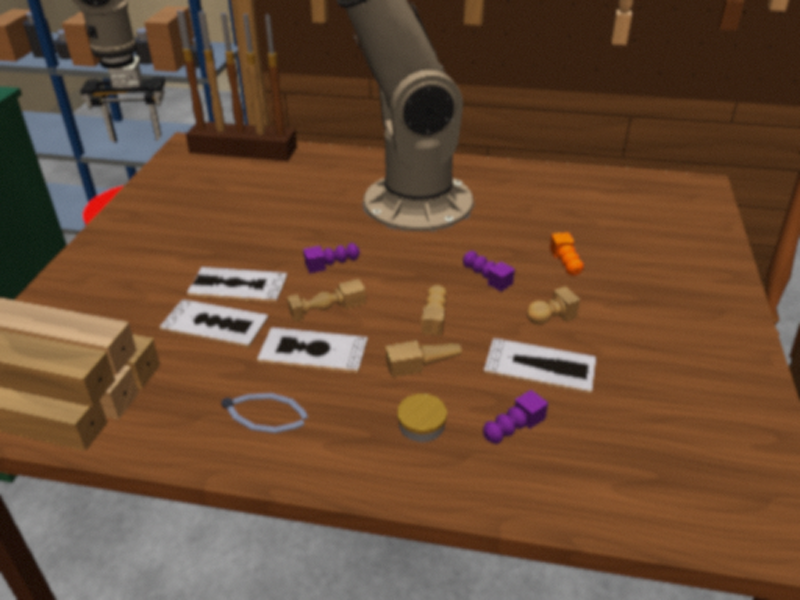

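View pics/top0.png

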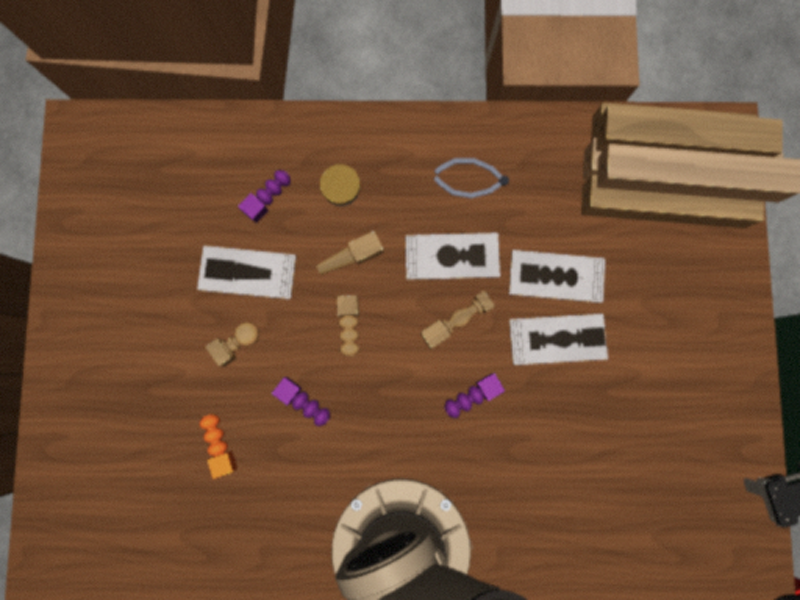

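Both views show everything clearly. In the 800x600 top view:

- **Turnings:** finial at (232,343), ball to the upper right. Bobbin at (348,326), toe down. Taper at (350,254), toe left. Spindle at (458,318).
- **Drawings:** taper at (246,272), finial at (452,256), bobbin at (558,276), spindle at (558,340).

Next I measure with masks and rays.

```bash
cat > h.py <<'E'
import cv2,numpy as np
def load(n): 
    d=np.load(n); return {k:d[k] for k in d}
def ray(f,uv,z):
    uv=np.atleast_2d(uv).astype(float); C=-f["R"].T@f["t"]
    d=(np.c_[uv,np.ones(len(uv))]@np.linalg.inv(f["camera_matrix"]).T)@f["R"]
    return (C+d*((z-C[2])/d[:,2])[:,None])[:,:2]
def comp(mask,seed):
    n,l=cv2.connectedComponents(mask.astype(np.uint8)); ys,xs=np.nonzero(l)
    i=np.argmin((xs-seed[0])**2+(ys-seed[1])**2); return (l==l[ys[i],xs[i]])
def profile(f,m,z):
    """centre line, ends and widths of a mask, on plane z"""
    ys,xs=np.nonzero(m); P=ray(f,np.c_[xs,ys],z); c=P.mean(0)
    _,_,V=np.linalg.svd(P-c,full_matrices=False); a=V[0]
    s=(P-c)@a; w=(P-c)@np.array([-a[1],a[0]]); L=[s.min(),s.max()]
    mid=c+a*sum(L)/2+np.array([-a[1],a[0]])*(w.max()+w.min())/2
    b=np.linspace(L[0],L[1],9); W=[np.ptp(w[(s>=b[i])&(s<=b[i+1])]) for i in range(8)]
    return mid,np.arctan2(a[1],a[0]),L[1]-L[0],np.round(W),len(P)
def measure(f,seeds):
    hsv=cv2.cvtColor(f["color"],cv2.COLOR_RGB2HSV); h,s,v=cv2.split(hsv)
    beech=(v>125)&(s>60)&(h>10)&(h<28); white=(s<50)&(v>130)
    out={}
    for k,(sd,z,kind) in seeds.items():
        sd=np.array(sd)/1.5625
        if kind=='b':
            m=comp(white,sd); p=cv2.findContours(m.astype(np.uint8),0,1)[0]
            p=max(p,key=len)[:,0]; h_=cv2.fillPoly(np.zeros(m.shape,np.uint8),[cv2.convexHull(p)],1)
            out[k]=profile(f,h_,z)
        else: out[k]=profile(f,comp(beech,sd),z)
    return out
E
python3 - <<'E'
from h import *
f=load("top0.npz")
hsv=cv2.cvtColor(f["color"],cv2.COLOR_RGB2HSV)
for u,v in((219,352),(347,304),(400,450),(350,256),(246,334)): print(hsv[int(v/1.5625),int(u/1.5625)])
S=dict(finial=((219,352),25,'t'),bobbin=((347,304),21,'t'),taper=((367,246),22,'t'),spindle=((435,333),20,'t'),
 Dfinial=((415,256),9,'b'),Dbobbin=((598,276),9,'b'),Dtaper=((285,272),9,'b'),Dspindle=((520,340),9,'b'))
for k,r in measure(f,S).items(): print(k,r[0].round(1),round(float(r[1]),3),round(float(r[2]),1),r[3],r[4])
E
```

```text
[ 18 113 163]
[ 17 112 162]
[ 13 162 113]
[ 16 116 138]
[ 17 112 180]
finial [397.3 412.2] -1.203 238.8 [31. 38. 55. 47. 56. 53. 45. 47.] 686
bobbin [453.  122.8] -3.042 132.8 [64. 46. 43. 37. 36. 36. 36. 36.] 441
taper [613.6 103.3] -1.123 176.0 [23. 27. 31. 49. 50. 47. 46. 30.] 505
spindle [ 468.8 -121.5] 2.151 169.2 [43. 40. 26. 36. 33. 47. 45. 45.] 515
Dfinial [ 605.6 -109.8] -1.539 200.4 [ 96.  97.  96.  99. 100.  99.  97.  96.] 1727
Dbobbin [ 563.  -333.4] -1.658 201.4 [97. 99. 99. 98. 99. 97. 97. 93.] 1732
Dtaper [569.1 333.1] -1.664 201.3 [95. 98. 99. 99. 97. 98. 97. 96.] 1732
Dspindle [ 428.  -332.2] 1.634 202.3 [94. 97. 96. 97. 97. 97. 96. 93.] 1795
```

```bash
sed -i 's/beech=.*; white/beech=(v>115)\&(s>60)\&(s<138)\&(h>10)\&(h<28)\&(hsv[...,2]>0); beech=cv2.morphologyEx(beech.astype(np.uint8),cv2.MORPH_OPEN,np.ones((2,2))); white/' h.py
python3 - <<'E'
from h import *
f=load("top0.npz")
S=dict(finial=((219,352),25,'t'),bobbin=((347,304),21,'t'),taper=((367,246),22,'t'),spindle=((435,333),20,'t'))
for k,r in measure(f,S).items(): print(k,r[0].round(1),round(float(r[1]),3),round(float(r[2]),1),r[3],r[4])
E
```

```text
finial [415.6 349.3] 2.185 105.7 [33. 40. 39. 24. 27. 48. 53. 52.] 359
bobbin [454.2 110. ] -3.068 125.6 [40. 43. 43. 30. 20. 27. 20. 30.] 352
taper [603.4 110.2] -1.091 146.1 [21. 23. 27. 32. 46. 49. 44. 47.] 455
spindle [ 465.  -121.8] 2.154 165.6 [43. 36. 19. 29. 26. 43. 43. 43.] 489
```

```bash
python3 - <<'E'
from h import *
f=load("top0.npz"); im=f["color"][...,::-1]
cv2.imwrite("pics/crop1.png",cv2.resize(im[140:245,120:330],(800,400),interpolation=cv2.INTER_CUBIC))
E
```

```text
(no output)
```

View pics/crop1.png

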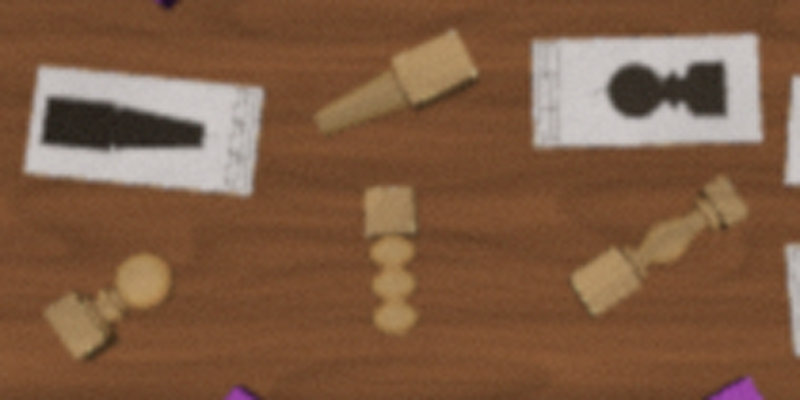

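The lengths (106, 126, 146 and 166 mm) match those given, and so do the boards (about 200 x 97 mm). From the crop, the toe directions are: finial −0.96, bobbin −3.09, taper 2.04, spindle −0.98 rad. I'll start with the spindle.

```bash
cat > plan.py <<'E'
import numpy as np, sys
from workcell import get_state
def plan(*wps):
    s=get_state(); p=s["tcp_pos"].copy(); y=s["tcp_rot"][2]
    print("t",round(s["time_s"],1),"tcp",p.round(1),"rot",s["tcp_rot"].round(3),"q",s["joint_pos"].round(2),"F",s["ft_force"].round(1),"w",round(s["gripper_width"]*94,1),round(s["grip_force"],1))
    for x,yy,z,yaw in wps:
        for _ in range(9):
            d=np.array([x,yy,z])-p; c,si=np.cos(y),np.sin(y)
            a=yaw-y
            if a>4.5:a-=2*np.pi
            if a<-4.5:a+=2*np.pi
            dp=np.array([c*d[0]+si*d[1],si*d[0]-c*d[1],-d[2]])/250
            k=max(1,np.abs(dp).max()); dp=np.round(dp/k,3); az=np.round(np.clip(-a/.5,-1,1),3)
            if np.abs(dp).max()<.003 and abs(az)<.01: break
            print("dp",dp.tolist(),"az",float(az))
            q=dp*250; p=p+[c*q[0]+si*q[1],si*q[0]-c*q[1],-q[2]]; y-=az*.5
        print(" -> ",x,yy,z,yaw)
if __name__=="__main__":
    plan(*[tuple(map(float,a.split(','))) for a in sys.argv[1:]])
E
python3 plan.py 440.5,-85.4,130,-.97 440.5,-85.4,18,-.97
```

```text
t 0.1 tcp [ 179.1 -650.4  215.9] rot [-3.14   0.     0.269] q [ 1.15  0.43  0.07  1.61 -0.03  1.11 -0.07] F [ 0.1  0.4 -0. ] w 94.2 0.0
dp [0.846, -1.0, 0.181] az 1.0
dp [0.205, -1.0, 0.141] az 1.0
dp [-0.047, -0.152, 0.021] az 0.477
 ->  440.5 -85.4 130.0 -0.97
dp [-0.0, -0.0, 0.448] az 0.0
 ->  440.5 -85.4 18.0 -0.97
```

play_rows --steps '[{"dp":[0.846,-1,0.181],"angular":[0,0,1],"claw":80},{"dp":[0.846,-1,0.181],"angular":[0,0,1],"claw":80},{"dp":[0.846,-1,0.181],"angular":[0,0,1],"claw":80},{"dp":[0.846,-1,0.181],"angular":[0,0,1],"claw":80},{"dp":[0.846,-1,0.181],"angular":[0,0,1],"claw":80},{"dp":[0.846,-1,0.181],"angular":[0,0,1],"claw":80},{"dp":[0.846,-1,0.181],"angular":[0,0,1],"claw":80},{"dp":[0.846,-1,0.181],"angular":[0,0,1],"claw":80}]'

```text
time_s: 1.1
tcp_pos: [316.4, -354.4, 171.3]
tcp_rot: [3.141, 0.0, -0.232]
ft_force: [-0.6, 0.0, -0.5]
gripper_width: 0.85
grip_force: 0.0
```

play_rows --steps '[{"dp":[0.205,-1,0.141],"angular":[0,0,1],"claw":80},{"dp":[0.205,-1,0.141],"angular":[0,0,1],"claw":80},{"dp":[0.205,-1,0.141],"angular":[0,0,1],"claw":80},{"dp":[0.205,-1,0.141],"angular":[0,0,1],"claw":80},{"dp":[0.205,-1,0.141],"angular":[0,0,1],"claw":80},{"dp":[0.205,-1,0.141],"angular":[0,0,1],"claw":80},{"dp":[0.205,-1,0.141],"angular":[0,0,1],"claw":80},{"dp":[0.205,-1,0.141],"angular":[0,0,1],"claw":80}]'

```text
time_s: 2.1
tcp_pos: [423.6, -123.4, 136.1]
tcp_rot: [3.141, -0.0, -0.734]
ft_force: [0.4, 0.2, 0.2]
gripper_width: 0.852
grip_force: 0.0
```

```bash
python3 plan.py 440.5,-85.4,110,-.97 440.5,-85.4,18,-.97
```

```text
t 2.1 tcp [ 423.6 -123.4  136.1] rot [ 3.141 -0.    -0.734] q [ 0.29  0.15 -0.16  2.18  0.03  0.81 -2.2 ] F [0.4 0.2 0.2] w 80.1 0.0
dp [-0.052, -0.158, 0.104] az 0.472
 ->  440.5 -85.4 110.0 -0.97
dp [0.0, -0.0, 0.368] az 0.0
 ->  440.5 -85.4 18.0 -0.97
```

play_rows --steps '[{"dp":[-0.052,-0.158,0.104],"angular":[0,0,0.472],"claw":80},{"dp":[-0.052,-0.158,0.104],"angular":[0,0,0.472],"claw":80},{"dp":[-0.052,-0.158,0.104],"angular":[0,0,0.472],"claw":80},{"dp":[-0.052,-0.158,0.2],"angular":[0,0,0.472],"claw":80},{"dp":[-0.052,-0.158,0.3],"angular":[0,0,0.472],"claw":80},{"dp":[-0.052,-0.158,0.4],"angular":[0,0,0.472],"claw":80},{"dp":[-0.052,-0.158,0.45],"angular":[0,0,0.472],"claw":80},{"dp":[-0.052,-0.158,0.472],"angular":[0,0,0.472],"claw":80}]'

```text
time_s: 3.1
tcp_pos: [440.6, -84.5, 17.9]
tcp_rot: [3.141, 0.0, -0.967]
ft_force: [-0.1, 0.1, -0.6]
gripper_width: 0.849
grip_force: 0.0
```

play_rows --steps '[{"dp":[0,0,0],"angular":[0,0,0],"claw":30},{"dp":[0,0,0],"angular":[0,0,0],"claw":30},{"dp":[0,0,0],"angular":[0,0,0],"claw":30},{"dp":[0,0,0],"angular":[0,0,0],"claw":30},{"dp":[0,0,0],"angular":[0,0,0],"claw":30},{"dp":[0,0,-0.1],"angular":[0,0,0],"claw":30},{"dp":[0,0,-0.2],"angular":[0,0,0],"claw":30},{"dp":[0,0,-0.32],"angular":[0,0,0],"claw":30}]'

```text
time_s: 4.1
tcp_pos: [440.1, -83.8, 98.5]
tcp_rot: [3.141, 0.001, -0.967]
ft_force: [0.8, 0.4, -0.8]
gripper_width: 0.425
grip_force: 30.0
```

```bash
python3 - <<'E'
from workcell import *
import cv2
for n,sl in(("top",(slice(120,300),slice(200,440))),):
    f=grab_frame(n); cv2.imwrite("pics/g1.png",cv2.resize(f["color"][sl][...,::-1],(800,600),interpolation=cv2.INTER_CUBIC))
E
# target: board (428,-332.2) yaw 1.634, off -18-44
python3 -c "
import numpy as np
for b,y,o in(((428,-332.2),1.634,-62),((563,-333.4),-1.658,-50),((569.1,333.1),-1.664,-43),((605.6,-109.8),1.603,-52)):print(np.array(b)+o*np.array([np.cos(y),np.sin(y)]))"
python3 plan.py 431.9,-394.1,100,1.634 431.9,-394.1,28,1.634
```

```text
[ 431.9160193  -394.07620538]
[ 567.35465961 -283.58999157]
[573.10195795 375.91336628]
[ 607.27430158 -161.77303834]
t 4.2 tcp [441.8 -84.  101.9] rot [-3.139e+00 -2.000e-03 -9.670e-01] q [ 0.19  0.22 -0.17  2.2   0.05  0.73 -2.55] F [ 2.7 -0.6  2.3] w 40.0 30.0
dp [0.999, 0.737, 0.007] az -1.0
dp [-0.0, -0.0, 0.0] az -1.0
dp [0.0, -0.0, 0.0] az -1.0
dp [0.0, -0.0, 0.0] az -1.0
dp [0.0, -0.0, 0.0] az -1.0
dp [0.0, 0.0, 0.0] az -0.203
 ->  431.9 -394.1 100.0 1.634
dp [0.0, 0.0, 0.288] az 0.0
 ->  431.9 -394.1 28.0 1.634
```

View pics/g1.png

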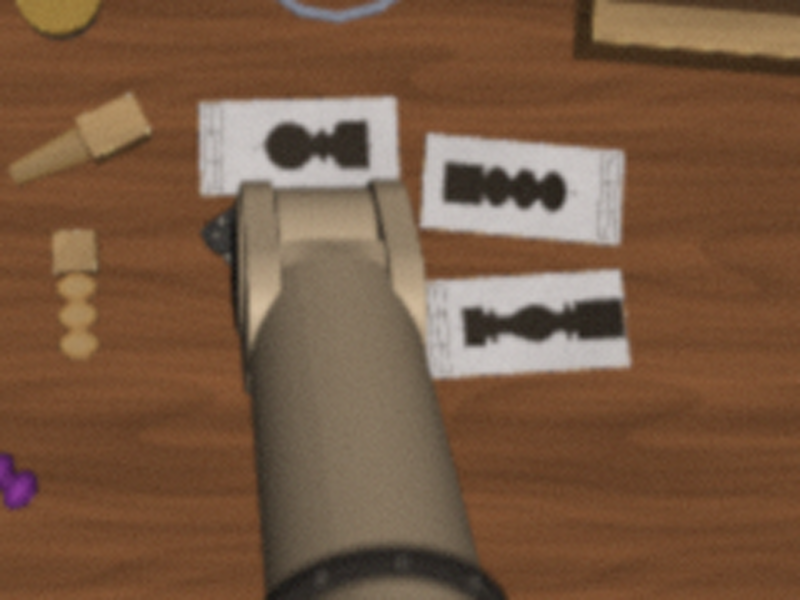

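The arm hides the piece, but the opening of 40.0 mm at 30 N means the square block is held. Carrying it to its drawing now.

play_rows --steps '[{"dp":[0.999,0.737,0.0],"angular":[0,0,-1],"claw":30},{"dp":[0.999,0.737,0.0],"angular":[0,0,-1],"claw":30},{"dp":[0.999,0.737,0.0],"angular":[0,0,-1],"claw":30},{"dp":[0.999,0.737,0.0],"angular":[0,0,-1],"claw":30},{"dp":[0.999,0.737,0.0],"angular":[0,0,-1],"claw":30},{"dp":[0.999,0.737,0.0],"angular":[0,0,-1],"claw":30},{"dp":[0.999,0.737,0.0],"angular":[0,0,-1],"claw":30},{"dp":[0.999,0.737,0.0],"angular":[0,0,-1],"claw":30}]'

```text
time_s: 5.15
tcp_pos: [430.6, -393.1, 97.6]
tcp_rot: [-3.141, 0.001, -0.467]
ft_force: [0.3, -0.4, -1.0]
gripper_width: 0.424
grip_force: 30.0
```

play_rows --steps '[{"dp":[0,0,0],"angular":[0,0,-1],"claw":30},{"dp":[0,0,0],"angular":[0,0,-1],"claw":30},{"dp":[0,0,0],"angular":[0,0,-1],"claw":30},{"dp":[0,0,0],"angular":[0,0,-1],"claw":30},{"dp":[0,0,0],"angular":[0,0,-1],"claw":30},{"dp":[0,0,0],"angular":[0,0,-1],"claw":30},{"dp":[0,0,0],"angular":[0,0,-1],"claw":30},{"dp":[0,0,0],"angular":[0,0,-1],"claw":30}]'

```text
time_s: 6.15
tcp_pos: [430.7, -394.0, 98.0]
tcp_rot: [-3.142, 0.0, 0.032]
ft_force: [-0.4, 0.4, -1.2]
gripper_width: 0.42
grip_force: 30.0
```

play_rows --steps '[{"dp":[0,0,0],"angular":[0,0,-1],"claw":30},{"dp":[0,0,0],"angular":[0,0,-1],"claw":30},{"dp":[0,0,0],"angular":[0,0,-1],"claw":30},{"dp":[0,0,0],"angular":[0,0,-1],"claw":30},{"dp":[0,0,0],"angular":[0,0,-1],"claw":30},{"dp":[0,0,0],"angular":[0,0,-1],"claw":30},{"dp":[0,0,0],"angular":[0,0,-1],"claw":30},{"dp":[0,0,0],"angular":[0,0,-1],"claw":30}]'

```text
time_s: 7.15
tcp_pos: [430.8, -394.0, 98.0]
tcp_rot: [-3.142, -0.0, 0.532]
ft_force: [-0.1, -0.6, -1.1]
gripper_width: 0.422
grip_force: 30.0
```

play_rows --steps '[{"dp":[0,0,0],"angular":[0,0,-1],"claw":30},{"dp":[0,0,0],"angular":[0,0,-1],"claw":30},{"dp":[0,0,0],"angular":[0,0,-1],"claw":30},{"dp":[0,0,0],"angular":[0,0,-1],"claw":30},{"dp":[0,0,0],"angular":[0,0,-1],"claw":30},{"dp":[0,0,0],"angular":[0,0,-1],"claw":30},{"dp":[0,0,0],"angular":[0,0,-1],"claw":30},{"dp":[0,0,0],"angular":[0,0,-1],"claw":30}]'

```text
time_s: 8.15
tcp_pos: [430.8, -394.0, 98.0]
tcp_rot: [3.142, -0.0, 1.032]
ft_force: [-0.2, -0.8, -1.6]
gripper_width: 0.423
grip_force: 30.0
```

play_rows --steps '[{"dp":[0,0,0],"angular":[0,0,-1],"claw":30},{"dp":[0,0,0],"angular":[0,0,-1],"claw":30},{"dp":[0,0,0],"angular":[0,0,-1],"claw":30},{"dp":[0,0,0],"angular":[0,0,-1],"claw":30},{"dp":[0,0,0],"angular":[0,0,-1],"claw":30},{"dp":[0,0,0],"angular":[0,0,-1],"claw":30},{"dp":[0,0,0],"angular":[0,0,-1],"claw":30},{"dp":[0,0,0],"angular":[0,0,-1],"claw":30}]'

```text
time_s: 9.15
tcp_pos: [430.8, -394.0, 98.0]
tcp_rot: [3.142, 0.0, 1.532]
ft_force: [-0.1, -0.4, -1.5]
gripper_width: 0.42
grip_force: 30.0
```

```bash
python3 plan.py 431.9,-394.1,100,1.634 431.9,-394.1,28,1.634
```

```text
t 9.2 tcp [ 430.8 -394.    98. ] rot [3.142 0.    1.532] q [ 1.06  0.47 -0.54  1.89  0.31  0.87  0.32] F [-0.1 -0.4 -1.5] w 39.5 30.0
dp [-0.0, 0.005, -0.008] az -0.203
 ->  431.9 -394.1 100.0 1.634
dp [-0.0, -0.001, 0.288] az -0.0
 ->  431.9 -394.1 28.0 1.634
```

play_rows --steps '[{"dp":[0,0.005,0],"angular":[0,0,-0.203],"claw":30},{"dp":[0,0.005,0.05],"angular":[0,0,-0.203],"claw":30},{"dp":[0,0.005,0.12],"angular":[0,0,-0.203],"claw":30},{"dp":[0,0.005,0.19],"angular":[0,0,-0.203],"claw":30},{"dp":[0,0.005,0.24],"angular":[0,0,-0.203],"claw":30},{"dp":[0,0.005,0.27],"angular":[0,0,-0.203],"claw":30},{"dp":[0,0.005,0.281],"angular":[0,0,-0.203],"claw":30},{"dp":[0,0.005,0.281],"angular":[0,0,-0.203],"claw":30}]'

```text
time_s: 10.15
tcp_pos: [432.1, -394.2, 27.9]
tcp_rot: [3.141, 0.0, 1.634]
ft_force: [0.3, -0.1, -0.7]
gripper_width: 0.426
grip_force: 30.0
```

play_rows --steps '[{"dp":[0,0,0],"angular":[0,0,0],"claw":80},{"dp":[0,0,0],"angular":[0,0,0],"claw":80},{"dp":[0,0,0],"angular":[0,0,0],"claw":80},{"dp":[0,0,0],"angular":[0,0,0],"claw":80},{"dp":[0,0,-0.1],"angular":[0,0,0],"claw":80},{"dp":[0,0,-0.2],"angular":[0,0,0],"claw":80},{"dp":[0,0,-0.3],"angular":[0,0,0],"claw":80},{"dp":[0,0,-0.4],"angular":[0,0,0],"claw":80}]'

```text
time_s: 11.15
tcp_pos: [431.9, -394.1, 128.6]
tcp_rot: [3.142, -0.0, 1.634]
ft_force: [-0.6, -0.1, 0.6]
gripper_width: 0.85
grip_force: 0.0
```

```bash
python3 - <<'E'
import numpy as np
for m,y,o in(((454.2,110),-3.09,-32),((603.4,110.2),2.04,-25),((415.6,349.3),-.96,-34)):print(np.array(m)+o*np.array([np.cos(y),np.sin(y)]))
E
python3 plan.py 486,111.5,100,.05 486,111.5,18,.05
```

```text
[486.15742062 111.65023259]
[614.70440405  87.90178373]
[396.10032047 377.15251332]
t 11.2 tcp [ 431.9 -394.1  128.6] rot [ 3.142 -0.     1.634] q [ 1.09  0.43 -0.58  1.87  0.29  0.93  0.44] F [-0.6 -0.1  0.6] w 79.9 0.0
dp [1.0, 0.172, 0.057] az 1.0
dp [0.964, -0.33, 0.057] az 1.0
dp [-0.0, -0.0, 0.0] az 1.0
dp [-0.0, -0.0, 0.0] az 0.168
 ->  486.0 111.5 100.0 0.05
dp [-0.0, -0.0, 0.328] az 0.0
 ->  486.0 111.5 18.0 0.05
```

play_rows --steps '[{"dp":[1,0.172,0.057],"angular":[0,0,1],"claw":80},{"dp":[1,0.172,0.057],"angular":[0,0,1],"claw":80},{"dp":[1,0.172,0.057],"angular":[0,0,1],"claw":80},{"dp":[1,0.172,0.057],"angular":[0,0,1],"claw":80},{"dp":[1,0.172,0.057],"angular":[0,0,1],"claw":80},{"dp":[1,0.172,0.057],"angular":[0,0,1],"claw":80},{"dp":[1,0.172,0.057],"angular":[0,0,1],"claw":80},{"dp":[1,0.172,0.057],"angular":[0,0,1],"claw":80}]'

```text
time_s: 12.15
tcp_pos: [458.8, -143.2, 113.4]
tcp_rot: [-3.142, 0.0, 1.132]
ft_force: [-0.3, 1.0, -0.0]
gripper_width: 0.848
grip_force: 0.0
```

play_rows --steps '[{"dp":[0.964,-0.33,0.057],"angular":[0,0,1],"claw":80},{"dp":[0.964,-0.33,0.057],"angular":[0,0,1],"claw":80},{"dp":[0.964,-0.33,0.057],"angular":[0,0,1],"claw":80},{"dp":[0.964,-0.33,0.057],"angular":[0,0,1],"claw":80},{"dp":[0.964,-0.33,0.057],"angular":[0,0,1],"claw":80},{"dp":[0.964,-0.33,0.057],"angular":[0,0,1],"claw":80},{"dp":[0.964,-0.33,0.057],"angular":[0,0,1],"claw":80},{"dp":[0.964,-0.33,0.057],"angular":[0,0,1],"claw":80}]'

```text
time_s: 13.15
tcp_pos: [486.3, 109.8, 99.2]
tcp_rot: [3.141, 0.0, 0.632]
ft_force: [0.3, 0.5, 1.8]
gripper_width: 0.854
grip_force: 0.0
```

play_rows --steps '[{"dp":[0,0,0],"angular":[0,0,1],"claw":80},{"dp":[0,0,0],"angular":[0,0,1],"claw":80},{"dp":[0,0,0],"angular":[0,0,1],"claw":80},{"dp":[0,0,0],"angular":[0,0,1],"claw":80},{"dp":[0,0,0],"angular":[0,0,1],"claw":80},{"dp":[0,0,0],"angular":[0,0,1],"claw":80},{"dp":[0,0,0],"angular":[0,0,1],"claw":80},{"dp":[0,0,0],"angular":[0,0,1],"claw":80}]'

```text
time_s: 14.15
tcp_pos: [486.2, 111.4, 99.2]
tcp_rot: [-3.141, 0.0, 0.135]
ft_force: [-0.3, -0.7, -0.6]
gripper_width: 0.85
grip_force: 0.0
```

```bash
python3 plan.py 486,111.5,18,.05; python3 - <<'E'
from workcell import *
from h import *
f=grab_frame("top"); f={k:np.array(v) for k,v in f.items()}
cv2.imwrite("pics/p1.png",cv2.resize(f["color"][140:260,300:400][...,::-1],(500,600),interpolation=cv2.INTER_CUBIC))
r=measure(f,dict(s=((595,338),29,'t')))['s']
c=np.array([428,-332.2]);y=1.634;d=r[0]-c;print(r[:4],"in board",d@[np.cos(y),np.sin(y)],d@[-np.sin(y),np.cos(y)])
E
```

```text
t 14.2 tcp [486.2 111.4  99.2] rot [-3.141  0.     0.135] q [ 0.06  0.33 -0.49  2.08  0.22  0.78 -1.99] F [-0.3 -0.7 -0.6] w 79.9 0.0
dp [-0.001, -0.001, 0.325] az 0.169
 ->  486.0 111.5 18.0 0.05
(array([ 425.63532553, -360.98705646]), np.float64(1.6343375813854175), np.float64(164.3278610455281), array([43., 39., 36., 25., 33., 30., 29., 37.])) in board -28.580221085539026 4.1781895494660946
```

View pics/p1.png

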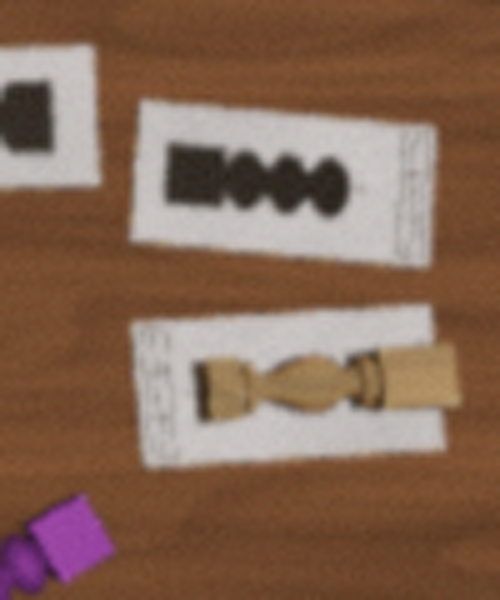

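The spindle lies on its drawing the right way round. Ray casting at its top edge puts it at about x −23 mm in the board frame, which is inside the tolerance; I'll check that again at the end. Next is the bobbin.

play_rows --steps '[{"dp":[0,0,0],"angular":[0,0,0.169],"claw":80},{"dp":[0,0,0.05],"angular":[0,0,0.169],"claw":80},{"dp":[0,0,0.12],"angular":[0,0,0.169],"claw":80},{"dp":[0,0,0.19],"angular":[0,0,0.169],"claw":80},{"dp":[0,0,0.26],"angular":[0,0,0.169],"claw":80},{"dp":[0,0,0.3],"angular":[0,0,0.169],"claw":80},{"dp":[0,0,0.325],"angular":[0,0,0.169],"claw":80},{"dp":[0,0,0.325],"angular":[0,0,0.169],"claw":80}]'

```text
time_s: 15.2
tcp_pos: [486.0, 111.5, 17.8]
tcp_rot: [-3.142, 0.0, 0.05]
ft_force: [0.9, 0.2, -0.3]
gripper_width: 0.852
grip_force: 0.0
```

play_rows --steps '[{"dp":[0,0,0],"angular":[0,0,0],"claw":30},{"dp":[0,0,0],"angular":[0,0,0],"claw":30},{"dp":[0,0,0],"angular":[0,0,0],"claw":30},{"dp":[0,0,0],"angular":[0,0,0],"claw":30},{"dp":[0,0,0],"angular":[0,0,0],"claw":30},{"dp":[0,0,-0.1],"angular":[0,0,0],"claw":30},{"dp":[0,0,-0.25],"angular":[0,0,0],"claw":30},{"dp":[0,0,-0.4],"angular":[0,0,0],"claw":30}]'

```text
time_s: 16.2
tcp_pos: [485.8, 111.4, 118.9]
tcp_rot: [-3.141, 0.001, 0.05]
ft_force: [0.3, -0.8, -0.8]
gripper_width: 0.444
grip_force: 30.0
```

```bash
python3 plan.py 567.4,-283.6,120,1.484 567.4,-283.6,28,1.484
```

```text
t 16.2 tcp [485.8 111.4 118.9] rot [-3.141e+00  1.000e-03  5.000e-02] q [ 0.07  0.3  -0.49  2.06  0.19  0.82 -2.05] F [ 0.3 -0.8 -0.8] w 41.7 30.0
dp [0.155, 1.0, -0.003] az -1.0
dp [-0.204, 0.566, -0.001] az -1.0
dp [0.0, -0.0, -0.0] az -0.868
 ->  567.4 -283.6 120.0 1.484
dp [0.0, 0.0, 0.368] az -0.0
 ->  567.4 -283.6 28.0 1.484
```

play_rows --steps '[{"dp":[0.155,1,0],"angular":[0,0,-1],"claw":30},{"dp":[0.155,1,0],"angular":[0,0,-1],"claw":30},{"dp":[0.155,1,0],"angular":[0,0,-1],"claw":30},{"dp":[0.155,1,0],"angular":[0,0,-1],"claw":30},{"dp":[0.155,1,0],"angular":[0,0,-1],"claw":30},{"dp":[0.155,1,0],"angular":[0,0,-1],"claw":30},{"dp":[0.155,1,0],"angular":[0,0,-1],"claw":30},{"dp":[0.155,1,0],"angular":[0,0,-1],"claw":30}]'

```text
time_s: 17.2
tcp_pos: [537.2, -135.0, 118.0]
tcp_rot: [-3.141, -0.0, 0.552]
ft_force: [-0.4, 0.2, -0.8]
gripper_width: 0.448
grip_force: 30.0
```

play_rows --steps '[{"dp":[-0.204,0.566,0],"angular":[0,0,-1],"claw":30},{"dp":[-0.204,0.566,0],"angular":[0,0,-1],"claw":30},{"dp":[-0.204,0.566,0],"angular":[0,0,-1],"claw":30},{"dp":[-0.204,0.566,0],"angular":[0,0,-1],"claw":30},{"dp":[-0.204,0.566,0],"angular":[0,0,-1],"claw":30},{"dp":[-0.204,0.566,0],"angular":[0,0,-1],"claw":30},{"dp":[-0.204,0.566,0],"angular":[0,0,-1],"claw":30},{"dp":[-0.204,0.566,0],"angular":[0,0,-1],"claw":30}]'

```text
time_s: 18.2
tcp_pos: [567.9, -283.2, 118.2]
tcp_rot: [3.141, 0.0, 1.05]
ft_force: [-0.9, 0.5, -0.9]
gripper_width: 0.449
grip_force: 30.0
```

```bash
python3 plan.py 567.4,-283.6,110,1.484 567.4,-283.6,27.5,1.484
```

```text
t 18.2 tcp [ 567.9 -283.2  118.2] rot [3.141 0.    1.05 ] q [ 0.75  0.51 -0.51  1.76  0.3   0.95 -0.41] F [-0.9  0.5 -0.9] w 42.2 30.0
dp [-0.002, -0.001, 0.033] az -0.868
 ->  567.4 -283.6 110.0 1.484
dp [-0.0, 0.0, 0.33] az 0.0
 ->  567.4 -283.6 27.5 1.484
```

play_rows --steps '[{"dp":[0,0,0],"angular":[0,0,-0.868],"claw":30},{"dp":[0,0,0],"angular":[0,0,-0.868],"claw":30},{"dp":[0,0,0.06],"angular":[0,0,-0.868],"claw":30},{"dp":[0,0,0.16],"angular":[0,0,-0.868],"claw":30},{"dp":[0,0,0.25],"angular":[0,0,-0.868],"claw":30},{"dp":[0,0,0.33],"angular":[0,0,-0.868],"claw":30},{"dp":[0,0,0.363],"angular":[0,0,-0.868],"claw":30},{"dp":[0,0,0.363],"angular":[0,0,-0.868],"claw":30}]'

```text
time_s: 19.2
tcp_pos: [567.8, -283.5, 27.0]
tcp_rot: [-3.141, -0.0, 1.484]
ft_force: [-0.1, -0.4, -1.1]
gripper_width: 0.441
grip_force: 30.0
```

play_rows --steps '[{"dp":[0,0,0],"angular":[0,0,0],"claw":80},{"dp":[0,0,0],"angular":[0,0,0],"claw":80},{"dp":[0,0,0],"angular":[0,0,0],"claw":80},{"dp":[0,0,0],"angular":[0,0,0],"claw":80},{"dp":[0,0,-0.1],"angular":[0,0,0],"claw":80},{"dp":[0,0,-0.2],"angular":[0,0,0],"claw":80},{"dp":[0,0,-0.3],"angular":[0,0,0],"claw":80},{"dp":[0,0,-0.4],"angular":[0,0,0],"claw":80}]'

```text
time_s: 20.2
tcp_pos: [567.6, -283.7, 128.1]
tcp_rot: [3.142, -0.0, 1.484]
ft_force: [-0.1, -0.3, -0.2]
gripper_width: 0.85
grip_force: 0.0
```

```bash
python3 plan.py 611.5,86.6,100,2.04 611.5,86.6,18,2.04
```

```text
t 20.2 tcp [ 567.6 -283.7  128.1] rot [ 3.142 -0.     1.484] q [ 0.82  0.52 -0.61  1.75  0.35  0.98 -0.01] F [-0.1 -0.3 -0.2] w 79.9 0.0
dp [1.0, 0.031, 0.075] az -1.0
dp [0.423, 0.248, 0.037] az -0.112
 ->  611.5 86.6 100.0 2.04
dp [0.0, 0.0, 0.328] az -0.0
 ->  611.5 86.6 18.0 2.04
```

play_rows --steps '[{"dp":[1,0.031,0.075],"angular":[0,0,-1],"claw":80},{"dp":[1,0.031,0.075],"angular":[0,0,-1],"claw":80},{"dp":[1,0.031,0.075],"angular":[0,0,-1],"claw":80},{"dp":[1,0.031,0.075],"angular":[0,0,-1],"claw":80},{"dp":[1,0.031,0.075],"angular":[0,0,-1],"claw":80},{"dp":[1,0.031,0.075],"angular":[0,0,-1],"claw":80},{"dp":[1,0.031,0.075],"angular":[0,0,-1],"claw":80},{"dp":[1,0.031,0.075],"angular":[0,0,-1],"claw":80}]'

```text
time_s: 21.2
tcp_pos: [597.2, -36.7, 108.5]
tcp_rot: [-3.142, 0.0, 1.982]
ft_force: [-0.5, 0.5, 0.1]
gripper_width: 0.85
grip_force: 0.0
```

play_rows --steps '[{"dp":[0.423,0.248,0.037],"angular":[0,0,-0.112],"claw":80},{"dp":[0.423,0.248,0.037],"angular":[0,0,-0.112],"claw":80},{"dp":[0.423,0.248,0.037],"angular":[0,0,-0.112],"claw":80},{"dp":[0.423,0.248,0.037],"angular":[0,0,-0.112],"claw":80},{"dp":[0.423,0.248,0.13],"angular":[0,0,-0.112],"claw":80},{"dp":[0.423,0.248,0.23],"angular":[0,0,-0.112],"claw":80},{"dp":[0.423,0.248,0.32],"angular":[0,0,-0.112],"claw":80},{"dp":[0.423,0.248,0.365],"angular":[0,0,-0.112],"claw":80}]'

```text
time_s: 22.2
tcp_pos: [610.8, 85.5, 15.3]
tcp_rot: [-3.14, -0.001, 2.039]
ft_force: [-0.4, -0.6, 0.3]
gripper_width: 0.856
grip_force: 0.0
```

play_rows --steps '[{"dp":[0,0,0],"angular":[0,0,0],"claw":80},{"dp":[0,0,0],"angular":[0,0,0],"claw":30},{"dp":[0,0,0],"angular":[0,0,0],"claw":30},{"dp":[0,0,0],"angular":[0,0,0],"claw":30},{"dp":[0,0,0],"angular":[0,0,0],"claw":30},{"dp":[0,0,0],"angular":[0,0,0],"claw":30},{"dp":[0,0,-0.15],"angular":[0,0,0],"claw":30},{"dp":[0,0,-0.35],"angular":[0,0,0],"claw":30}]'

```text
time_s: 23.2
tcp_pos: [610.4, 86.2, 104.6]
tcp_rot: [-3.139, -0.001, 2.04]
ft_force: [0.5, -0.1, -0.1]
gripper_width: 0.468
grip_force: 30.0
```

```bash
python3 plan.py 573.1,375.9,115,4.62 573.1,375.9,28,4.62
```

```text
t 23.2 tcp [610.4  86.2 104.6] rot [-3.139e+00 -1.000e-03  2.040e+00] q [ 0.34  0.57 -0.78  1.8   0.47  0.97 -0.17] F [ 0.5 -0.1 -0.1] w 43.9 30.0
dp [1.0, 0.355, -0.038] az -1.0
dp [0.071, 0.08, -0.004] az -1.0
dp [0.0, 0.0, 0.0] az -1.0
dp [0.0, 0.0, 0.0] az -1.0
dp [0.0, 0.0, 0.0] az -1.0
dp [-0.0, 0.0, 0.0] az -0.16
 ->  573.1 375.9 115.0 4.62
dp [-0.0, 0.0, 0.348] az 0.0
 ->  573.1 375.9 28.0 4.62
```

play_rows --steps '[{"dp":[1,0.355,-0.038],"angular":[0,0,-1],"claw":30},{"dp":[1,0.355,-0.038],"angular":[0,0,-1],"claw":30},{"dp":[1,0.355,-0.038],"angular":[0,0,-1],"claw":30},{"dp":[1,0.355,-0.038],"angular":[0,0,-1],"claw":30},{"dp":[1,0.355,-0.038],"angular":[0,0,-1],"claw":30},{"dp":[1,0.355,-0.038],"angular":[0,0,-1],"claw":30},{"dp":[1,0.355,-0.038],"angular":[0,0,-1],"claw":30},{"dp":[1,0.355,-0.038],"angular":[0,0,-1],"claw":30}]'

```text
time_s: 24.2
tcp_pos: [578.5, 347.6, 114.1]
tcp_rot: [-3.141, 0.001, 2.537]
ft_force: [0.2, -0.1, -1.5]
gripper_width: 0.466
grip_force: 30.0
```

play_rows --steps '[{"dp":[0.071,0.08,0],"angular":[0,0,-1],"claw":30},{"dp":[0.071,0.08,0],"angular":[0,0,-1],"claw":30},{"dp":[0.071,0.08,0],"angular":[0,0,-1],"claw":30},{"dp":[0.071,0.08,0],"angular":[0,0,-1],"claw":30},{"dp":[0.071,0.08,0],"angular":[0,0,-1],"claw":30},{"dp":[0.071,0.08,0],"angular":[0,0,-1],"claw":30},{"dp":[0.071,0.08,0],"angular":[0,0,-1],"claw":30},{"dp":[0.071,0.08,0],"angular":[0,0,-1],"claw":30}]'

```text
time_s: 25.2
tcp_pos: [574.4, 376.2, 114.3]
tcp_rot: [3.142, 0.0, 3.039]
ft_force: [-0.0, 0.2, -1.6]
gripper_width: 0.467
grip_force: 30.0
```

play_rows --steps '[{"dp":[0,0,0],"angular":[0,0,-1],"claw":30},{"dp":[0,0,0],"angular":[0,0,-1],"claw":30},{"dp":[0,0,0],"angular":[0,0,-1],"claw":30},{"dp":[0,0,0],"angular":[0,0,-1],"claw":30},{"dp":[0,0,0],"angular":[0,0,-1],"claw":30},{"dp":[0,0,0],"angular":[0,0,-1],"claw":30},{"dp":[0,0,0],"angular":[0,0,-1],"claw":30},{"dp":[0,0,0],"angular":[0,0,-1],"claw":30}]'

```text
time_s: 26.2
tcp_pos: [574.4, 376.1, 114.3]
tcp_rot: [-3.142, 0.0, -2.744]
ft_force: [-0.2, 0.0, -1.5]
gripper_width: 0.468
grip_force: 30.0
```

play_rows --steps '[{"dp":[0,0,0],"angular":[0,0,-1],"claw":30},{"dp":[0,0,0],"angular":[0,0,-1],"claw":30},{"dp":[0,0,0],"angular":[0,0,-1],"claw":30},{"dp":[0,0,0],"angular":[0,0,-1],"claw":30},{"dp":[0,0,0],"angular":[0,0,-1],"claw":30},{"dp":[0,0,0],"angular":[0,0,-1],"claw":30},{"dp":[0,0,0],"angular":[0,0,-1],"claw":30},{"dp":[0,0,0],"angular":[0,0,-1],"claw":30}]'

```text
time_s: 27.2
tcp_pos: [574.4, 376.1, 114.3]
tcp_rot: [-3.142, 0.0, -2.244]
ft_force: [0.2, 0.0, -1.6]
gripper_width: 0.465
grip_force: 30.0
```

play_rows --steps '[{"dp":[0,0,0],"angular":[0,0,-1],"claw":30},{"dp":[0,0,0],"angular":[0,0,-1],"claw":30},{"dp":[0,0,0],"angular":[0,0,-1],"claw":30},{"dp":[0,0,0],"angular":[0,0,-1],"claw":30},{"dp":[0,0,0],"angular":[0,0,-1],"claw":30},{"dp":[0,0,0],"angular":[0,0,-1],"claw":30},{"dp":[0,0,0],"angular":[0,0,-1],"claw":30},{"dp":[0,0,0],"angular":[0,0,-1],"claw":30}]'

```text
time_s: 28.2
tcp_pos: [574.4, 376.1, 114.3]
tcp_rot: [-3.142, 0.0, -1.744]
ft_force: [-0.4, 0.5, -1.3]
gripper_width: 0.462
grip_force: 30.0
```

```bash
python3 plan.py 573.1,375.9,26.7,4.62
```

```text
t 28.2 tcp [574.4 376.1 114.3] rot [-3.142  0.    -1.744] q [ 0.07  0.86 -1.18  1.61  0.83  1.25  1.7 ] F [-0.4  0.5 -1.3] w 43.5 30.0
dp [0.002, 0.005, 0.35] az -0.161
 ->  573.1 375.9 26.7 4.62
```

play_rows --steps '[{"dp":[0.002,0.005,0],"angular":[0,0,-0.161],"claw":30},{"dp":[0.002,0.005,0.08],"angular":[0,0,-0.161],"claw":30},{"dp":[0.002,0.005,0.16],"angular":[0,0,-0.161],"claw":30},{"dp":[0.002,0.005,0.24],"angular":[0,0,-0.161],"claw":30},{"dp":[0.002,0.005,0.31],"angular":[0,0,-0.161],"claw":30},{"dp":[0.002,0.005,0.34],"angular":[0,0,-0.161],"claw":30},{"dp":[0.002,0.005,0.35],"angular":[0,0,-0.161],"claw":30},{"dp":[0.002,0.005,0.35],"angular":[0,0,-0.161],"claw":30}]'

```text
time_s: 29.2
tcp_pos: [573.3, 376.1, 27.3]
tcp_rot: [-3.141, 0.001, -1.663]
ft_force: [0.3, 0.5, -1.0]
gripper_width: 0.463
grip_force: 30.0
```

play_rows --steps '[{"dp":[0,0,0],"angular":[0,0,0],"claw":80},{"dp":[0,0,0],"angular":[0,0,0],"claw":80},{"dp":[0,0,0],"angular":[0,0,0],"claw":80},{"dp":[0,0,0],"angular":[0,0,0],"claw":80},{"dp":[0,0,-0.1],"angular":[0,0,0],"claw":80},{"dp":[0,0,-0.2],"angular":[0,0,0],"claw":80},{"dp":[0,0,-0.3],"angular":[0,0,0],"claw":80},{"dp":[0,0,-0.4],"angular":[0,0,0],"claw":80}]'

```text
time_s: 30.2
tcp_pos: [573.2, 376.0, 129.2]
tcp_rot: [-3.141, 0.001, -1.663]
ft_force: [0.3, 0.4, -1.1]
gripper_width: 0.848
grip_force: 0.0
```

```bash
python3 plan.py 395.4,373.6,110,2.185 395.4,373.6,18,2.185
```

```text
t 30.2 tcp [573.2 376.  129.2] rot [-3.141e+00  1.000e-03 -1.663e+00] q [ 0.06  0.82 -1.16  1.61  0.79  1.25  1.8 ] F [ 0.3  0.4 -1.1] w 79.8 0.0
dp [0.075, 0.707, 0.077] az -1.0
dp [-0.0, 0.0, -0.0] az -1.0
dp [-0.0, 0.0, -0.0] az -1.0
dp [-0.0, 0.0, -0.0] az -1.0
dp [-0.0, -0.0, -0.0] az -1.0
dp [-0.0, -0.0, -0.0] az -1.0
dp [-0.0, -0.0, -0.0] az -1.0
dp [0.0, -0.0, -0.0] az -0.696
 ->  395.4 373.6 110.0 2.185
dp [0.0, -0.0, 0.368] az 0.0
 ->  395.4 373.6 18.0 2.185
```

```bash
python3 plan.py 395.4,373.6,110,-.957 395.4,373.6,18,-.957
```

```text
t 30.2 tcp [573.2 376.  129.2] rot [-3.141e+00  1.000e-03 -1.663e+00] q [ 0.06  0.82 -1.16  1.61  0.79  1.25  1.8 ] F [ 0.3  0.4 -1.1] w 79.8 0.0
dp [0.075, 0.707, 0.077] az -1.0
dp [-0.0, 0.0, -0.0] az -0.412
 ->  395.4 373.6 110.0 -0.957
dp [-0.0, 0.0, 0.368] az 0.0
 ->  395.4 373.6 18.0 -0.957
```

play_rows --steps '[{"dp":[0.075,0.707,0.077],"angular":[0,0,-1],"claw":85},{"dp":[0.075,0.707,0.077],"angular":[0,0,-1],"claw":85},{"dp":[0.075,0.707,0.077],"angular":[0,0,-1],"claw":85},{"dp":[0.075,0.707,0.077],"angular":[0,0,-1],"claw":85},{"dp":[0.075,0.707,0.077],"angular":[0,0,-1],"claw":85},{"dp":[0.075,0.707,0.077],"angular":[0,0,-1],"claw":85},{"dp":[0.075,0.707,0.077],"angular":[0,0,-1],"claw":85},{"dp":[0.075,0.707,0.077],"angular":[0,0,-1],"claw":85}]'

```text
time_s: 31.2
tcp_pos: [395.6, 373.4, 107.4]
tcp_rot: [3.141, 0.0, -1.164]
ft_force: [-0.1, 0.4, -0.3]
gripper_width: 0.901
grip_force: 0.0
```

```bash
python3 plan.py 395.4,373.6,110,-.957 395.4,373.6,18,-.957; python3 - <<'E'
from workcell import *
import cv2
for n,sl in(("top",(slice(140,260),slice(110,270))),("scene",(slice(150,280),slice(270,443)))):
    f=grab_frame(n); cv2.imwrite(f"pics/f_{n}.png",cv2.resize(f["color"][sl][...,::-1],(800,600),interpolation=cv2.INTER_CUBIC))
E
```

```text
t 31.2 tcp [395.6 373.4 107.4] rot [ 3.141  0.    -1.164] q [ 0.04  0.65 -1.2   1.95  0.7   1.05  2.06] F [-0.1  0.4 -0.3] w 84.7 0.0
dp [-0.001, 0.001, -0.01] az -0.413
 ->  395.4 373.6 110.0 -0.957
dp [0.0, -0.0, 0.368] az -0.0
 ->  395.4 373.6 18.0 -0.957
```

View pics/f_scene.png

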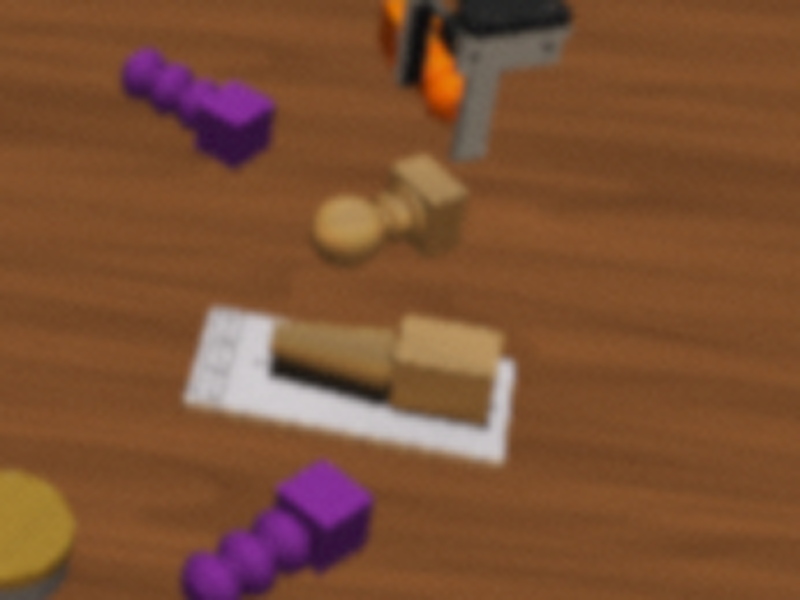

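The scene view shows the taper covering its drawing, with its toe on the drawn toe at about (275,350). The jaws are coming in over the finial's block at (430,200).

play_rows --steps '[{"dp":[0,0,0],"angular":[0,0,-0.413],"claw":85},{"dp":[0,0,0],"angular":[0,0,-0.413],"claw":85},{"dp":[0,0,0.07],"angular":[0,0,-0.413],"claw":85},{"dp":[0,0,0.16],"angular":[0,0,-0.413],"claw":85},{"dp":[0,0,0.25],"angular":[0,0,-0.413],"claw":85},{"dp":[0,0,0.33],"angular":[0,0,-0.413],"claw":85},{"dp":[0,0,0.357],"angular":[0,0,-0.413],"claw":85},{"dp":[0,0,0.357],"angular":[0,0,-0.413],"claw":85}]'

```text
time_s: 32.3
tcp_pos: [395.1, 373.5, 17.9]
tcp_rot: [3.141, 0.0, -0.956]
ft_force: [0.6, 1.1, 0.8]
gripper_width: 0.905
grip_force: 0.0
```

play_rows --steps '[{"dp":[0,0,0],"angular":[0,0,0],"claw":40},{"dp":[0,0,0],"angular":[0,0,0],"claw":40},{"dp":[0,0,0],"angular":[0,0,0],"claw":40},{"dp":[0,0,0],"angular":[0,0,0],"claw":40},{"dp":[0,0,0],"angular":[0,0,0],"claw":40},{"dp":[0,0,-0.1],"angular":[0,0,0],"claw":40},{"dp":[0,0,-0.25],"angular":[0,0,0],"claw":40},{"dp":[0,0,-0.4],"angular":[0,0,0],"claw":40}]'

```text
time_s: 33.3
tcp_pos: [395.0, 373.2, 119.0]
tcp_rot: [3.14, 0.0, -0.956]
ft_force: [0.3, -0.2, -1.1]
gripper_width: 0.53
grip_force: 29.5
```

```bash
python3 plan.py 607.3,-161.8,118,1.603 607.3,-161.8,28,1.603 | sed 's/^/ /'; python3 - <<'E'
from workcell import *
import cv2
f=grab_frame("scene"); cv2.imwrite("pics/f2.png",cv2.resize(f["color"][120:250,270:443][...,::-1],(800,600),interpolation=cv2.INTER_CUBIC))
E
```

```text
t 33.3 tcp [395.  373.2 119. ] rot [ 3.14   0.    -0.956] q [ 0.03  0.61 -1.18  1.94  0.65  1.05  2.31] F [ 0.3 -0.2 -1.1] w 49.9 29.5
 dp [1.0, 0.241, 0.002] az -1.0
 dp [0.943, 0.856, 0.002] az -1.0
 dp [0.0, -0.0, -0.0] az -1.0
 dp [0.0, 0.0, -0.0] az -1.0
 dp [0.0, 0.0, -0.0] az -1.0
 dp [0.0, 0.0, -0.0] az -0.119
  ->  607.3 -161.8 118.0 1.603
 dp [0.0, 0.0, 0.36] az 0.0
  ->  607.3 -161.8 28.0 1.603
```

View pics/f2.png

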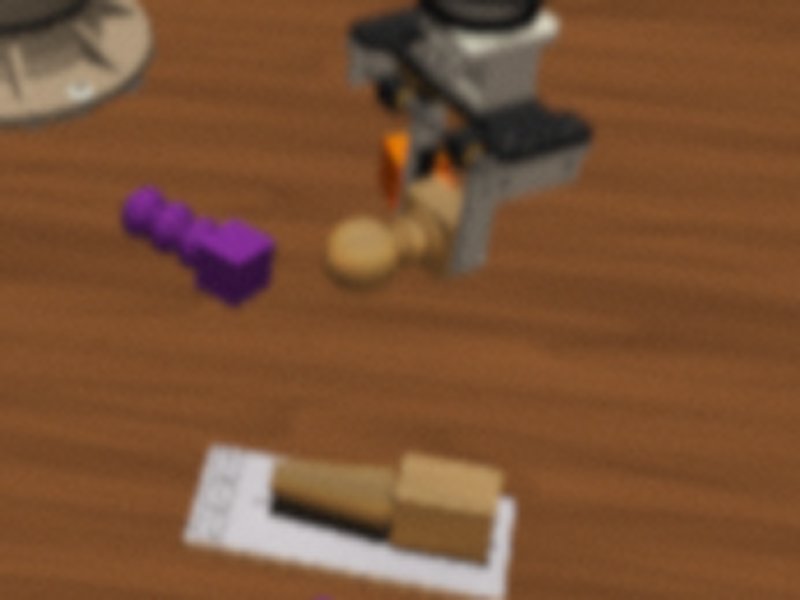

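The finial is held level, 49.9 mm across the block. I'll turn it clockwise by 3.72 rad to keep joint 7 in range.

play_rows --steps '[{"dp":[1,0.241,0],"angular":[0,0,1],"claw":40},{"dp":[1,0.241,0],"angular":[0,0,1],"claw":40},{"dp":[1,0.241,0],"angular":[0,0,1],"claw":40},{"dp":[1,0.241,0],"angular":[0,0,1],"claw":40},{"dp":[1,0.241,0],"angular":[0,0,1],"claw":40},{"dp":[1,0.241,0],"angular":[0,0,1],"claw":40},{"dp":[1,0.241,0],"angular":[0,0,1],"claw":40},{"dp":[1,0.241,0],"angular":[0,0,1],"claw":40}]'

```text
time_s: 34.35
tcp_pos: [489.8, 135.8, 118.3]
tcp_rot: [-3.142, 0.0, -1.454]
ft_force: [0.1, 0.3, -0.2]
gripper_width: 0.536
grip_force: 29.5
```

```bash
python3 plan.py 607.3,-161.8,118,-1.96
```

```text
t 34.4 tcp [489.8 135.8 118.3] rot [-3.142  0.    -1.454] q [ 0.5   0.5  -1.11  2.02  0.55  0.96  2.36] F [ 0.1  0.3 -0.2] w 50.3 29.5
dp [1.0, -0.265, 0.001] az 1.0
dp [0.178, -0.169, 0.0] az 0.012
 ->  607.3 -161.8 118.0 -1.96
```

play_rows --steps '[{"dp":[1,-0.265,0],"angular":[0,0,1],"claw":40},{"dp":[1,-0.265,0],"angular":[0,0,1],"claw":40},{"dp":[1,-0.265,0],"angular":[0,0,1],"claw":40},{"dp":[1,-0.265,0],"angular":[0,0,1],"claw":40},{"dp":[1,-0.265,0],"angular":[0,0,1],"claw":40},{"dp":[1,-0.265,0],"angular":[0,0,1],"claw":40},{"dp":[1,-0.265,0],"angular":[0,0,1],"claw":40},{"dp":[1,-0.265,0],"angular":[0,0,1],"claw":40}]'

```text
time_s: 35.35
tcp_pos: [584.4, -104.8, 118.5]
tcp_rot: [-3.141, 0.0, -1.954]
ft_force: [-0.0, 0.1, -0.5]
gripper_width: 0.535
grip_force: 29.5
```

play_rows --steps '[{"dp":[0.178,-0.169,0],"angular":[0,0,1],"claw":40},{"dp":[0.178,-0.169,0],"angular":[0,0,1],"claw":40},{"dp":[0.178,-0.169,0],"angular":[0,0,1],"claw":40},{"dp":[0.178,-0.169,0],"angular":[0,0,1],"claw":40},{"dp":[0.178,-0.169,0],"angular":[0,0,1],"claw":40},{"dp":[0.178,-0.169,0],"angular":[0,0,1],"claw":40},{"dp":[0.178,-0.169,0],"angular":[0,0,1],"claw":40},{"dp":[0.178,-0.169,0],"angular":[0,0,1],"claw":40}]'

```text
time_s: 36.35
tcp_pos: [606.9, -163.6, 118.2]
tcp_rot: [3.141, 0.0, -2.456]
ft_force: [0.5, 0.2, -1.1]
gripper_width: 0.535
grip_force: 29.5
```

play_rows --steps '[{"dp":[0,0,0],"angular":[0,0,1],"claw":40},{"dp":[0,0,0],"angular":[0,0,1],"claw":40},{"dp":[0,0,0],"angular":[0,0,1],"claw":40},{"dp":[0,0,0],"angular":[0,0,1],"claw":40},{"dp":[0,0,0],"angular":[0,0,1],"claw":40},{"dp":[0,0,0],"angular":[0,0,1],"claw":40},{"dp":[0,0,0],"angular":[0,0,1],"claw":40},{"dp":[0,0,0],"angular":[0,0,1],"claw":40}]'

```text
time_s: 37.35
tcp_pos: [607.0, -163.6, 118.2]
tcp_rot: [3.141, -0.0, -2.956]
ft_force: [-0.7, 0.8, -1.6]
gripper_width: 0.54
grip_force: 29.5
```

play_rows --steps '[{"dp":[0,0,0],"angular":[0,0,1],"claw":40},{"dp":[0,0,0],"angular":[0,0,1],"claw":40},{"dp":[0,0,0],"angular":[0,0,1],"claw":40},{"dp":[0,0,0],"angular":[0,0,1],"claw":40},{"dp":[0,0,0],"angular":[0,0,1],"claw":40},{"dp":[0,0,0],"angular":[0,0,1],"claw":40},{"dp":[0,0,0],"angular":[0,0,1],"claw":40},{"dp":[0,0,0],"angular":[0,0,1],"claw":40}]'

```text
time_s: 38.35
tcp_pos: [607.0, -163.6, 118.2]
tcp_rot: [3.141, -0.0, 2.827]
ft_force: [0.7, 0.3, -1.1]
gripper_width: 0.535
grip_force: 29.5
```

play_rows --steps '[{"dp":[0,0,0],"angular":[0,0,1],"claw":40},{"dp":[0,0,0],"angular":[0,0,1],"claw":40},{"dp":[0,0,0],"angular":[0,0,1],"claw":40},{"dp":[0,0,0],"angular":[0,0,1],"claw":40},{"dp":[0,0,0],"angular":[0,0,1],"claw":40},{"dp":[0,0,0],"angular":[0,0,1],"claw":40},{"dp":[0,0,0],"angular":[0,0,1],"claw":40},{"dp":[0,0,0],"angular":[0,0,1],"claw":40}]'

```text
time_s: 39.35
tcp_pos: [606.9, -163.6, 118.2]
tcp_rot: [3.142, -0.0, 2.327]
ft_force: [0.1, 0.4, -0.8]
gripper_width: 0.536
grip_force: 29.5
```

play_rows --steps '[{"dp":[0,0,0],"angular":[0,0,1],"claw":40},{"dp":[0,0,0],"angular":[0,0,1],"claw":40},{"dp":[0,0,0],"angular":[0,0,1],"claw":40},{"dp":[0,0,0],"angular":[0,0,1],"claw":40},{"dp":[0,0,0],"angular":[0,0,1],"claw":40},{"dp":[0,0,0],"angular":[0,0,1],"claw":40},{"dp":[0,0,0],"angular":[0,0,1],"claw":40},{"dp":[0,0,0],"angular":[0,0,1],"claw":40}]'

```text
time_s: 40.35
tcp_pos: [607.0, -163.6, 118.2]
tcp_rot: [3.142, -0.0, 1.827]
ft_force: [-1.3, 0.7, -0.1]
gripper_width: 0.536
grip_force: 29.5
```

```bash
python3 plan.py 607.3,-161.8,27.5,1.603
```

```text
t 40.4 tcp [ 607.  -163.6  118.2] rot [ 3.142 -0.     1.827] q [ 0.42  0.47 -0.34  1.78  0.19  0.92  0.26] F [-1.3  0.7 -0.1] w 50.3 29.5
dp [0.007, 0.003, 0.363] az 0.448
 ->  607.3 -161.8 27.5 1.603
```

play_rows --steps '[{"dp":[0.007,0.003,0],"angular":[0,0,0.448],"claw":40},{"dp":[0.007,0.003,0.03],"angular":[0,0,0.448],"claw":40},{"dp":[0.007,0.003,0.1],"angular":[0,0,0.448],"claw":40},{"dp":[0.007,0.003,0.2],"angular":[0,0,0.448],"claw":40},{"dp":[0.007,0.003,0.28],"angular":[0,0,0.448],"claw":40},{"dp":[0.007,0.003,0.34],"angular":[0,0,0.448],"claw":40},{"dp":[0.007,0.003,0.362],"angular":[0,0,0.448],"claw":40},{"dp":[0.007,0.003,0.362],"angular":[0,0,0.448],"claw":40}]'

```text
time_s: 41.35
tcp_pos: [607.5, -161.6, 27.8]
tcp_rot: [3.141, 0.0, 1.603]
ft_force: [0.6, 0.1, -1.1]
gripper_width: 0.536
grip_force: 29.6
```

play_rows --steps '[{"dp":[0,0,0],"angular":[0,0,0],"claw":85},{"dp":[0,0,0],"angular":[0,0,0],"claw":85},{"dp":[0,0,0],"angular":[0,0,0],"claw":85},{"dp":[0,0,0],"angular":[0,0,0],"claw":85},{"dp":[0,0,-0.1],"angular":[0,0,0],"claw":85},{"dp":[0,0,-0.25],"angular":[0,0,0],"claw":85},{"dp":[0,0,-0.4],"angular":[0,0,0],"claw":85},{"dp":[0,0,-0.6],"angular":[0,0,0],"claw":85}]'

```text
time_s: 42.35
tcp_pos: [606.6, -161.6, 178.4]
tcp_rot: [-3.14, -0.0, 1.603]
ft_force: [0.4, -1.0, 0.9]
gripper_width: 0.902
grip_force: 0.0
```

play_rows --steps '[{"dp":[1,0.5,-0.1],"angular":[0,0,0],"claw":85},{"dp":[1,0.5,-0.1],"angular":[0,0,0],"claw":85},{"dp":[1,0.5,-0.1],"angular":[0,0,0],"claw":85},{"dp":[1,0.5,-0.1],"angular":[0,0,0],"claw":85},{"dp":[1,0.5,-0.1],"angular":[0,0,0],"claw":85},{"dp":[1,0.5,-0.1],"angular":[0,0,0],"claw":85},{"dp":[1,0.5,-0.1],"angular":[0,0,0],"claw":85},{"dp":[1,0.5,-0.1],"angular":[0,0,0],"claw":85}]'

```text
time_s: 43.35
tcp_pos: [724.1, 90.5, 202.8]
tcp_rot: [-3.142, 0.001, 1.601]
ft_force: [-0.3, -0.4, 0.7]
gripper_width: 0.904
grip_force: 0.0
```

```bash
python3 - <<'E'
from workcell import *
import cv2,numpy as np
from h import *
for n,sl in(("scene",(slice(150,250),slice(90,390))),("top",(slice(135,245),slice(120,400)))):
    f=grab_frame(n); np.savez(f"{n}9.npz",**{k:np.array(v) for k,v in f.items()})
    c=f["color"][sl][...,::-1]; cv2.imwrite(f"pics/e_{n}.png",cv2.resize(c,(800,800*c.shape[0]//c.shape[1]),interpolation=cv2.INTER_CUBIC))
E
```

```text
(no output)
```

View pics/e_scene.png

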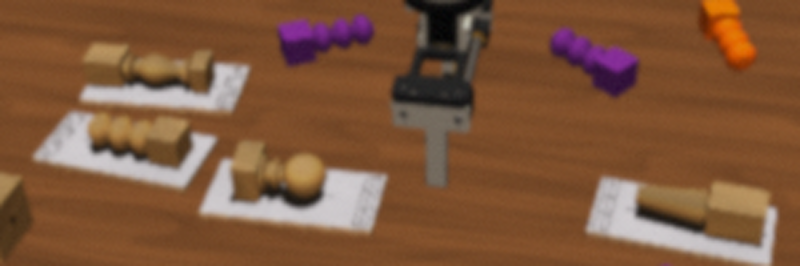

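View pics/e_top.png

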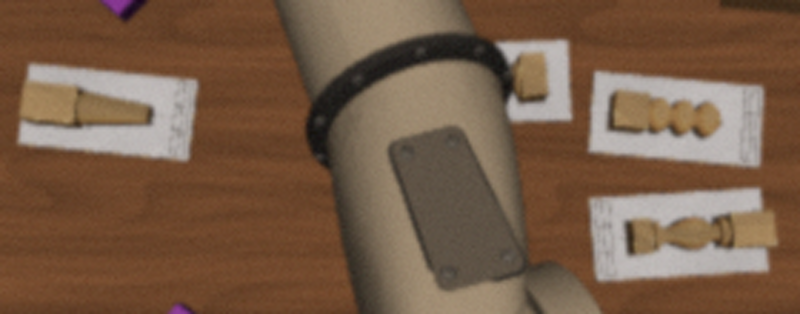

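All four lie on their own drawings, the right way round. In the scene view, the block and toe positions look right on every board. Now a numeric check of the offsets.

```bash
python3 - <<'E'
from h import *
B=dict(spindle=((428,-332.2),1.634,20,160),bobbin=((563,-333.4),-1.658,21,124),taper=((569.1,333.1),-1.664,22,142),finial=((605.6,-109.8),1.603,25,105))
for n in("top","scene"):
    f=load(n+"9.npz")
    for k,(c,y,r,L) in B.items():
        if n=="top" and k=="finial": continue
        c=np.array(c); u=np.array([np.cos(y),np.sin(y)]); X=np.r_[c-18*u,9+r]
        p=f["camera_matrix"]@(f["R"]@X+f["t"]); sd=p[:2]/p[2]*1.5625
        for z in(9+r,9+2*r):
            q=measure(f,{k:(sd,z,'t')})[k]; d=q[0]-c
            print(n,k,z,"x %.1f y %.1f yawerr %.3f len %.1f/%d"%(d@u,d@[-u[1],u[0]],(q[1]-y+1.57)%3.1416-1.57,q[2],L))
E
```

```text
top spindle 29 x 4.8 y 4.7 yawerr 0.012 len 97.3/160
top spindle 49 x 10.1 y 5.5 yawerr 0.012 len 95.8/160
top bobbin 30 x -25.9 y -2.0 yawerr -0.018 len 93.7/124
top bobbin 51 x -30.7 y -6.0 yawerr -0.018 len 92.2/124
top taper 31 x -19.8 y -4.0 yawerr -0.035 len 147.1/142
top taper 53 x -13.6 y -7.2 yawerr -0.035 len 144.6/142
scene spindle 29 x 9.6 y 15.3 yawerr 0.196 len 95.9/160
scene spindle 49 x 20.2 y -11.3 yawerr 0.196 len 93.9/160
scene bobbin 30 x -41.6 y -18.7 yawerr 0.269 len 62.6/124
scene bobbin 51 x -55.8 y 4.4 yawerr 0.269 len 61.2/124
scene taper 31 x -21.4 y -15.9 yawerr 0.144 len 143.8/142
scene taper 53 x -21.7 y 9.4 yawerr 0.144 len 140.5/142
scene finial 34 x -22.8 y 7.1 yawerr -0.991 len 12.8/105
scene finial 59 x -13.2 y -20.9 yawerr -0.991 len 12.5/105
```

play_rows --steps '[{"dp":[0.9,-0.7,0],"angular":[0,0,0],"claw":85},{"dp":[0.9,-0.7,0],"angular":[0,0,0],"claw":85},{"dp":[0.9,-0.7,0],"angular":[0,0,0],"claw":85},{"dp":[0.9,-0.7,0],"angular":[0,0,0],"claw":85},{"dp":[0.9,-0.7,0],"angular":[0,0,0],"claw":85},{"dp":[0.9,-0.7,0],"angular":[0,0,0],"claw":85},{"dp":[0.9,-0.7,0],"angular":[0,0,0],"claw":85},{"dp":[0.9,-0.7,0],"angular":[0,0,0],"claw":85}]'

```text
time_s: 44.45
tcp_pos: [543.1, 310.1, 202.7]
tcp_rot: [3.141, 0.0, 1.601]
ft_force: [-0.3, -0.6, -0.2]
gripper_width: 0.907
grip_force: 0.0
```

```bash
python3 - <<'E'
from workcell import *
from h import *
B=dict(spindle=((428,-332.2),1.634,20,160),bobbin=((563,-333.4),-1.658,21,124),finial=((605.6,-109.8),1.603,25,105))
f={k:np.array(v) for k,v in grab_frame("top").items()}
h,s,v=cv2.split(cv2.cvtColor(f["color"],cv2.COLOR_RGB2HSV))
m=cv2.morphologyEx(((v>95)&(s>60)&(s<142)&(h>10)&(h<28)).astype(np.uint8),cv2.MORPH_CLOSE,np.ones((5,5)))
m=cv2.morphologyEx(m,cv2.MORPH_OPEN,np.ones((3,3)))
for k,(c,y,r,L) in B.items():
    c=np.array(c); u=np.array([np.cos(y),np.sin(y)]); X=np.r_[c-18*u,9+r]
    p=f["camera_matrix"]@(f["R"]@X+f["t"]); mm=comp(m,p[:2]/p[2])
    for z in(9+r,9+2*r):
        q=profile(f,mm,z); d=q[0]-c
        print(k,z,"x %.1f y %.1f yawerr %.3f len %.1f/%d"%(d@u,d@[-u[1],u[0]],(q[1]-y+1.57)%3.1416-1.57,q[2],L),q[3])
c=f["color"][135:245,250:400][...,::-1]; cv2.imwrite("pics/e2.png",cv2.resize(c,(800,586),interpolation=cv2.INTER_CUBIC))
E
```

```text
spindle 29 x -25.4 y 0.7 yawerr -0.002 len 165.0/160 [43. 40. 36. 33. 33. 30. 29. 37.]
spindle 49 x -19.6 y 1.6 yawerr -0.002 len 162.4/160 [42. 39. 36. 32. 33. 29. 29. 36.]
bobbin 30 x -16.5 y 0.1 yawerr -0.023 len 121.4/124 [42. 43. 41. 38. 30. 35. 33. 34.]
bobbin 51 x -21.4 y -3.9 yawerr -0.023 len 119.4/124 [41. 43. 40. 37. 30. 35. 33. 33.]
finial 34 x -15.7 y 1.2 yawerr 0.087 len 106.1/105 [48. 49. 41. 28. 28. 44. 45. 37.]
finial 59 x -13.0 y 6.2 yawerr 0.087 len 104.1/105 [47. 48. 40. 28. 28. 43. 44. 36.]
```

View pics/e2.png

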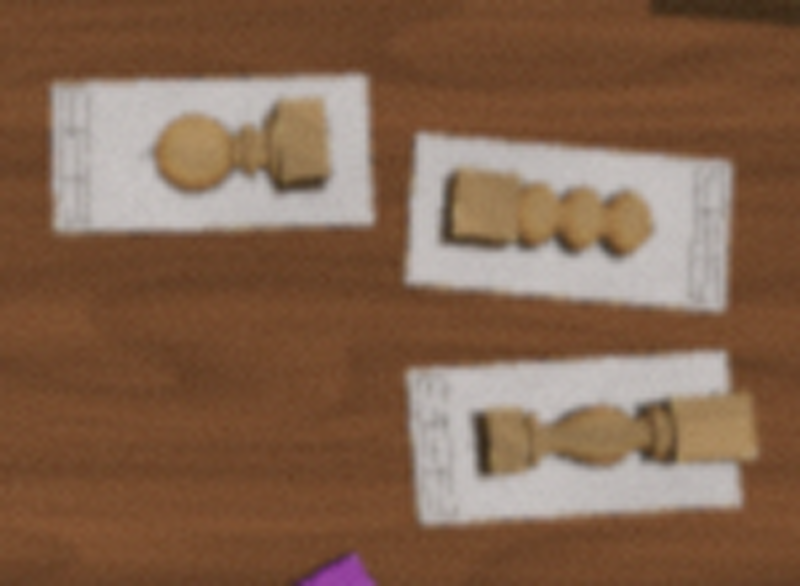

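The view shows all three covering their silhouettes, and the offsets are within tolerance: spindle about −20 mm, bobbin about −17, finial about −15, taper about −17, against a target of −18. The arm is clear, so I'm handing in.

```bash
python3 -c "
from workcell import *
print(sign_off())"
```

```text
the job is handed in; nothing more can be done
None
```

All four turnings are lying on their own drawings, toe on toe and let go, each measured within about 8 mm of its silhouette (limit 12 mm); the robot stayed clear of the tin and calipers, and the job is handed in at about 45 s, with no verdict shown.

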